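# Put a fresh jam jar in the jam station and open its stuck cap

### The job

Take the closed jar of orange apricot jam with the gold cap by its glass, never lifting it by the cap, and stand it all the way down in the empty pocket of the wooden jam station, then let go of it. There, break its stuck cap loose with a hard anticlockwise twist, spin it off and lay it flat, top up and wholly on the round slate. Set things down rather than drop them, keep the jar upright, leave it open in its pocket and leave everything else on the counter as it stands.

Things in the scene. Friction and masses are not known exactly. Their poses are not given: they have to be found in the camera images.
- jar_center (a point): Centre (half-way up, 35 mm over its foot) of the glass body of the jar to open: bright orange apricot jam, gold cap. Square, 62 x 62 mm, upright sides along this point's x and y axes, 70 mm high, lowest 8 mm drawn in to 54 mm; z up. Above it a 40 mm neck and the cap, which is narrower than the body; capped height 97 mm, 0.4 to 0.65 kg.
- cap_center (a point): Centre of that jar's gold cap, half-way up it: round, 56 mm across, 20 mm high, 0.05 kg; z points up. Tight on the jar it lies 52 mm above jar_center; its lower rim is then 7 mm over the jar's shoulder. Its x and y axes turn with it and lie within 0.06 rad of the jar's while it is tight.
- jar: The same apricot jar; origin at the centre of its foot.
- cap: The same cap; origin at the centre of its lower rim. It opens anticlockwise seen from above: stuck at first (about 0.65 N m, give or take a fifth), from about 0.35 rad of turn loose, pushed up about 2 mm by a springy seal and nearly free to spin; from about 1.45 rad it lifts straight off; at about 1.65 rad it meets a stop.
- pocket (a point): Centre of the floor of the empty pocket of the jam station, a beech block 100 x 235 x 38 mm screwed to the counter. The pocket is 70 x 70 mm, sides along this point's x and y axes, 30 mm deep (floor 8 mm over the counter, rim 38 mm), so a square jar in it cannot turn by more than about 0.14 rad. The station's other pocket, 125 mm away towards this point's -y, holds an open jar.
- slate_top (a point): Centre of the top face of the round dark slate, 140 mm across, 8 mm thick, fixed on the counter; the cap is laid here.
- raspberry_center (a point): Bystander: closed jar of dark red jam with a red cap, same shape and size as the apricot jar; point 35 mm over its foot.
- blueberry_center (a point): Bystander: closed jar of dark violet jam with a blue cap, same shape and size; point 35 mm over its foot.
- open_jar_center (a point): Bystander: open jar of green pistachio cream, without cap, 88 mm high, in the station's other pocket; point 35 mm over its foot.
- mug_center (a point): Bystander: white mug, 80 mm across and 92 mm high, handle on one side; its centre.
- shaker_center (a point): Bystander: glass sugar shaker with a steel top, 70 mm across, 137 mm high; its centre.
- spreader_grip (a point): Bystander: spatula 200 mm long with a dark wooden handle, lying on the counter; point on its handle.
Things that resemble listed ones, but are neither listed nor needed, are in the scene too. Of the things shaped like the cap, the brass one is meant.

How it is judged:
On the way, in this order (a step that is already met when the one before it is completed fails the run):
1. the apricot jar stands all the way down in the empty pocket, its cap still tight, and the fingers have let go of it (horizontal distance between jar_center and pocket below 0.01 m and z of jar_center in the frame of pocket below 0.039 m and angle between jar_center's own z axis and vertical below 0.08 rad and angle between the x axis of cap_center and the x axis of jar_center, either way round below 0.2 rad and distance between cap_center and jar_center below 0.055 m and contact force between the fingers and jar below 0.1 N and contact force between the fingers and cap below 0.1 N), for 0.1 s.
2. with the jar in its pocket, the cap has been broken loose: turned by more than 0.4 rad while still on the neck (horizontal distance between jar_center and pocket below 0.01 m and z of jar_center in the frame of pocket below 0.039 m and angle between jar_center's own z axis and vertical below 0.08 rad and angle between the x axis of cap_center and the x axis of jar_center, either way round above 0.4 rad and distance between cap_center and jar_center below 0.06 m), for 0.1 s.
At the end, for the whole second after the job is handed in: The apricot jar stands upright (within 0.08 rad) on the floor of the station's formerly empty pocket, its middle within 10 mm of the pocket's; its cap lies at rest, top up and flat (within 0.12 rad), wholly on the slate (centre within 44 mm of the slate's centre); both are released (horizontal distance between jar_center and pocket below 0.01 m and z of jar_center in the frame of pocket below 0.039 m and angle between jar_center's own z axis and vertical below 0.08 rad and horizontal distance between cap_center and slate_top below 0.044 m and z of cap_center in the frame of slate_top between 0.005 and 0.014 m and angle between cap_center's own z axis and vertical below 0.12 rad and linear speed of each of cap, jar below 0.02 m/s); the robot touches nothing.
It fails at once if the cap is gripped while the jar is not in the pocket (the jar is carried by its glass) (contact force between the fingers and cap above 3 N and horizontal distance between jar_center and pocket above 0.03 m).
It fails at once if the jar or its cap is dropped (falls at over 0.6 m/s, about 2 cm) ((linear speed of jar above 0.6 m/s and contact force between the fingers and jar below 0.1 N and contact force between the fingers and cap below 0.1 N) or (linear speed of cap above 0.6 m/s and contact force between the fingers and jar below 0.1 N and contact force between the fingers and cap below 0.1 N)).
It fails at once if the jar is tipped by more than 0.6 rad (angle between jar_center's own z axis and vertical above 0.6 rad).
It fails at once if another jar, the mug, the shaker or the spatula is shifted by more than 3 cm (distance of any of raspberry_center, blueberry_center, open_jar_center, mug_center, shaker_center, spreader_grip from where it was at the start of the episode above 0.03 m).
It also fails if it takes over 58 s, if anything falls off the work surface, if the arm or the gripper's body presses on something with over 40 N, if the wrist force passes 120 N, or if a joint passes its speed limit or range.

### The arm

A 6-joint arm with a two-finger parallel gripper is mounted at the origin on the work surface. World frame = base frame: x ahead of the robot, y to its left, z up, the work surface at z = 0. Lengths are in m, angles in rad, forces in N, time in s.
With the tool pointing down it reaches from about 0.325 to 0.85 m from the base axis. Payload 4.4 kg.
Tool frame: the origin (TCP) lies at the very end of the fingers, on their centre line; the grasp point (between the pads) lies 19 mm behind it; z points along the fingers, y is the line along which they close (so a half turn about z gives the same grasp; the last joint's range is limited). The gripper opens to 94 mm and grips with 3 to 60 N. Pads are 16 mm wide; open, the fingers measure 119 mm over their backs; the gripper's body (75 mm by 177 mm) begins 78 mm behind the grasp point.
Start: joints at [1.103, 0.207, 1.542, -0, 1.393, -0.15], TCP at [0.18, 0.546, 0.181] pointing down, gripper open.
Joint ranges: [-2.73, 2.73], [-0.86, 2.22], [0.23, 2.46], [-1.11, 4.25], [0.08, 2.63], [-2.82, 2.82]. Speed limits (rad/s): [2.79, 2.79, 3.14, 3.14, 3.14, 3.14].

### API

Orientations are given as a unit quaternion [x, y, z, w].
In Python, from station import arm, optics, workorder gives the robot as it stands. The module is installed in compiled form; this text tells all that it offers.
- The arm moves only by the shell command python3 -m jog 'ROWS' [OPENING] [FORCE]. ROWS is a JSON object of lists of equal length, an entry for each row: "offset": the shift along the world's x, y, z scaled (see below), a list of three; "turn": the turn, a rotation vector about the world's x, y, z scaled (see below), a list of three. A call has 1 to 12 rows; each row shifts and turns the commanded pose from where the row before left it; what a row does not reach is not made up. The controller multiplies each number of a shift by 0.04 m and each number of a turn by 4 degrees. A row lasts 1/12 s, in which the tool goes at most 41.7 mm and 7.16 degrees, less where a joint would pass 70% of its speed; a pose out of reach is approached as far as the arm can. A call with a number of a shift or a turn outside -1 to 1 is refused whole. A call with a gripper value outside its range is refused whole. OPENING is the opening in per cent of the stroke, from 0 (shut) to 100 (fully open), set as the call begins (- or left out, the last holds). The fingers move at their own pace and stop on an object; FORCE is the grip in N (left out, the last holds). Time passes only in rows, so rows that do not move let the fingers close. It gives the time, the measured TCP pose, the force, the opening and the grip force at its end, in the units of the state.
- arm.get_state(): the state, without advancing time (a new reading comes with each control period).
- optics.capture(name): name is "scene" or "top"; returns a dict with "image" (384x512x3 uint8, red, green, blue), "range_z" (384x512 float32, m along the optical axis (not along the pixel's ray), 0 where there is no reading), "fovy" (degrees; the focal length in pixels is half the picture's height over the tangent of half this angle, whatever the lens; pixels are square), "cx", "cy" (the principal point, pixels), "k1" (the pictures are not rectified: a ray, as slopes to the right and down, at radius r is drawn at 1 + k1 r^2 times it, then the intrinsics apply), "R" (3x3) and "t" (3): a world point X has camera coordinates R X + t. Camera axes: x right, y down, z forward; pixel columns grow to the right and rows downward; lengths in m; the calibration is good to about 2 mm. A picture is of the moment at which its call begins.
- workorder.sign_off(): hands the job in; it is judged then, once.
The state is a dict: "t": time; "joint_positions": joint angles; "qvel": joint speeds; "effort": joint torques, N m; "tcp_pos": TCP position; "ee_rot": TCP orientation; "force": force on the tool from outside, world axes, zero at the start; "wrist_torque": the same for the moment, N m; "finger_gap": finger opening in m; "gripper_force": force on a finger pad.
Only numpy, scipy, OpenCV 4.12 (cv2) and the standard library are available. Lean on these libraries where they do the work, as an engineer would, in place of code of your own. Each camera call takes 0.05 s, during which the arm holds its last target. There are 200 camera calls.

## Working session

There is one attempt and no reset: what is moved stays moved. The work goes in short steps, Python scripts to look and compute and a shell command to move; the robot and the scene stay as the last step left them, time stands still between calls to the robot, and variables do not carry over. Pictures are saved under pics/ and viewed, at most 10 in all, crops included, and the job is handed in when it is done.

```bash
mkdir -p pics
cat > h.py <<'E'
import numpy as np,cv2
from station import arm,optics,workorder
def cap(n):
    c=optics.capture(n);H,W=c['range_z'].shape
    f=H/2/np.tan(np.radians(c['fovy'])/2)
    K=np.array([[f,0,c['cx']],[0,f,c['cy']],[0,0,1]])
    u,v=np.meshgrid(np.arange(W,dtype=float),np.arange(H,dtype=float))
    p=cv2.undistortPoints(np.stack([u,v],-1).reshape(-1,1,2),K,np.array([c['k1'],0,0,0.])).reshape(H,W,2)
    z=c['range_z'];X=np.dstack([p[...,0]*z,p[...,1]*z,z])
    P=(X-np.array(c['t']))@np.array(c['R']); P[z==0]=np.nan
    c['P']=P;return c
def save(c,n,box=None,s=1):
    im=c['image'][...,::-1]
    if box: x0,y0,x1,y1=box; im=im[y0:y1,x0:x1]
    cv2.imwrite('pics/'+n,cv2.resize(im,None,fx=s,fy=s,interpolation=cv2.INTER_CUBIC))
E
python3 - <<'E'
from h import *
for n in('top','scene'):
    c=cap(n);save(c,n+'0.png',s=1.5);np.savez(n+'0.npz',P=c['P'],image=c['image']);print(n,-np.array(c['R']).T@c['t'],c['R'])
print(arm.get_state())
E
```

```text
top [0.3994592  0.00586729 1.29078586] [[-0.026727   -0.99928287 -0.02682202]
 [-0.98887321  0.03035748 -0.14563032]
 [ 0.14634013  0.02263131 -0.98897542]]
scene [1.02001275 0.28460083 0.90356961] [[-0.49975168  0.86615759 -0.00439245]
 [ 0.73940038  0.42396359 -0.52301238]
 [-0.4511489  -0.26462409 -0.85231377]]
{'t': 0.1, 'joint_positions': array([ 1.10248406e+00,  2.07354786e-01,  1.54276099e+00,  5.01634640e-06,
        1.39352557e+00, -1.50507878e-01]), 'qvel': array([-1.16419549e-04,  9.70361824e-05, -3.94261035e-03, -5.46088842e-04,
       -1.87462151e-03,  3.29307403e-04]), 'effort': array([-4.70196719e-04, -3.71861672e+01, -2.82293254e+01,  6.99258456e-02,
        3.10650619e-02, -5.11885276e-05]), 'tcp_pos': array([0.17934003, 0.54550944, 0.1795194 ]), 'ee_rot': array([ 1.58234683e-01,  9.87401000e-01, -9.74953953e-04, -3.14261991e-04]), 'force': array([-0.03693161, -0.00910294,  0.02887614]), 'wrist_torque': array([0.01590304, 0.02530145, 0.05385164]), 'gripper_force': 0.0, 'finger_gap': 0.09392747245124493}
```

View pics/top0.png

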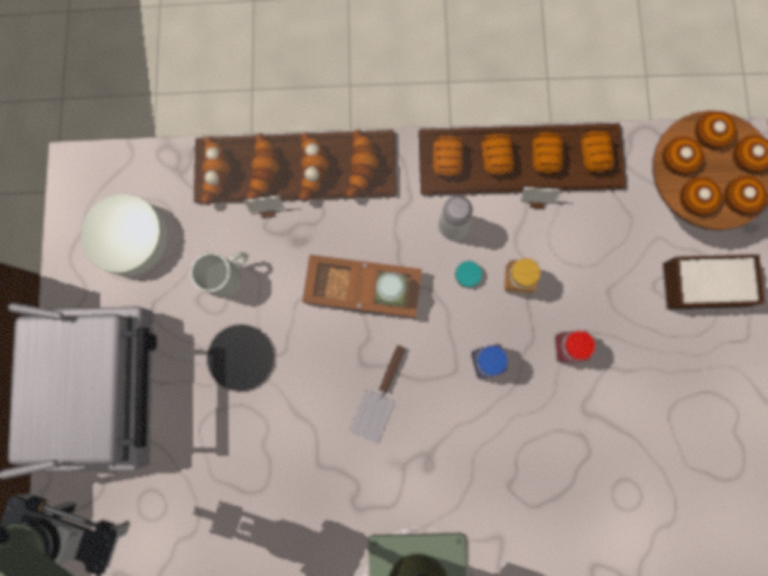

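View pics/scene0.png

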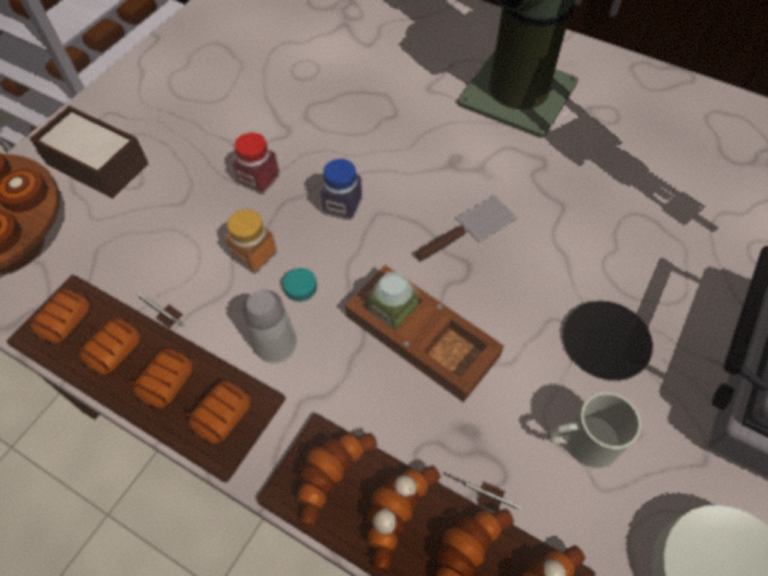

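The gold-capped orange jar is at (525,273) in the top view and (249,238) in the scene view. The empty pocket is at (338,282) top and the slate at (241,357) top.
Things it could be taken for (top-view pixels): the red jar (577,347), the blue jar (491,360), the green open jar in the station (392,288), the teal loose lid (469,274) and the shaker (457,215). I choose the gold cap on orange jam at (525,273).

```bash
cat > m.py <<'E'
from h import *
D={n:np.load(n+'0.npz') for n in('top','scene')}
def pts(cx,cy,r,z0,z1,n):
    P=D[n]['P'];m=(np.hypot(P[...,0]-cx,P[...,1]-cy)<r)&(P[...,2]>z0)&(P[...,2]<z1);return P[m],D[n]['image'][m]
def circ(p):
    (a,r)=cv2.minEnclosingCircle(p[:,:2].astype(np.float32));return np.round(a,4),round(r,4)
def rect(p):
    r=cv2.minAreaRect((p[:,:2]*1000).astype(np.float32));return np.round(r[0],1),np.round(r[1],1),round(r[2],1)
E
python3 - <<'E'
from m import *
for n,px in(('top',dict(jar=(350,182),pocket=(225,188),slate=(160,238),lid=(313,183),open=(261,192),blue=(328,240),red=(386,230),shaker=(305,140),spat=(262,245),mug=(142,182))),('scene',dict(jar=(163,148),pocket=(302,234),slate=(404,226)))):
    for k,(u,v) in px.items():print(n,k,D[n]['P'][v,u].round(4))
J=D['top']['P'][182,350]
for n in D:
    p,_=pts(J[0],J[1],.06,.085,.11,n);print(n,'cap',circ(p),p[:,:2].mean(0).round(4),np.percentile(p[:,2],[5,50,95]).round(4),len(p))
    for z0,z1 in((.01,.066),(.066,.08)):
        p,_=pts(J[0],J[1],.055,z0,z1,n);print(n,'body',z0,rect(p),len(p))
b=pts(J[0],J[1],.055,.012,.074,'top')[0];b2=pts(J[0],J[1],.055,.012,.074,'scene')[0];print('both',rect(np.vstack([b,b2])))
S=D['top']['P'][188,225]
for n in D:
    p,_=pts(S[0],S[1]-.06,.16,.033,.044,n);print(n,'station',rect(p),np.median(p[:,2]),len(p))
    p,_=pts(S[0],S[1],.045,-.01,.02,n);print(n,'floor',rect(p),np.median(p[:,2]),len(p))
    im=D[n]['image'];P=D[n]['P'];s=D['top']['P'][238,160]
    m=(np.hypot(P[...,0]-s[0],P[...,1]-s[1])<.1)&(im.max(2)<75)&(P[...,2]<.03)&(P[...,2]>-.01);p=P[m];print(n,'slate',circ(p),p.mean(0).round(4),np.median(p,0))
    g=P[(np.hypot(P[...,0]-.35,P[...,1]-.0)<.05)];print('counter',np.nanmedian(g[:,2]))
c={'image':D['top']['image']};a=cv2.resize(c['image'][150:230,180:400,::-1],None,fx=3,fy=3);b=cv2.resize(D['scene']['image'][120:270,130:350,::-1],None,fx=2,fy=2,interpolation=2)
b=cv2.copyMakeBorder(b,0,0,0,660-440,0);cv2.imwrite('pics/crop.png',np.vstack([a,b]))
E
```

```text
top jar [ 0.6019 -0.2258  0.0964]
top pocket [0.6099 0.1497 0.0084]
top slate [0.4586 0.3548 0.0093]
top lid [ 0.6158 -0.1261  0.0168]
top open [0.5805 0.0347 0.0955]
top blue [ 0.4355 -0.153   0.0994]
top red [ 0.459  -0.3203  0.0989]
top shaker [ 0.7206 -0.0963  0.1388]
top spat [0.4286 0.038  0.0145]
top mug [0.6383 0.4158 0.0046]
scene jar [ 0.603  -0.2296  0.0959]
scene pocket [0.6    0.1518 0.01  ]
scene slate [0.4622 0.352  0.012 ]
top cap (array([ 0.6049, -0.2274]), 0.0283) [ 0.6042 -0.2264] [0.0921 0.0978 0.1019] 292
top body 0.01 (array([ 603.4, -226.5]), array([61.7, 60.9]), 83.8) 125
top body 0.066 (array([ 604.1, -226.6]), array([57.2, 59.8]), 87.0) 95
scene cap (array([ 0.6068, -0.23  ]), 0.0288) [ 0.608  -0.2266] [0.0882 0.0973 0.0998] 385
scene body 0.01 (array([ 618.2, -216.6]), array([43.9, 79.5]), 47.0) 435
scene body 0.066 (array([ 606.9, -227.6]), array([57.5, 58.3]), 82.8) 171
both (array([ 605.7, -226.6]), array([61.4, 65.7]), 83.2)
top station (array([597.3,  98.2]), array([235.2, 102.8]), 81.1) 0.03844262459620561 1434
top floor (array([610.5, 161.1]), array([66.2, 67.5]), 81.6) 0.009059714943233824 424
top slate (array([0.4572, 0.3561]), 0.0679) [0.4574 0.3561 0.0082] [0.45728294 0.3559586  0.00812002]
counter 0.00011143405670734981
scene station (array([597. ,  93.8]), array([236. , 103.4]), 81.0) 0.037797569806151086 2259
scene floor (array([600.5, 153.4]), array([65.6, 59.9]), 81.5) 0.008581177175766397 668
scene slate (array([0.4535, 0.3561]), 0.0749) [0.4593 0.354  0.0074] [0.45981129 0.35442648 0.00745449]
counter -0.00025548668182723733
```

View pics/crop.png

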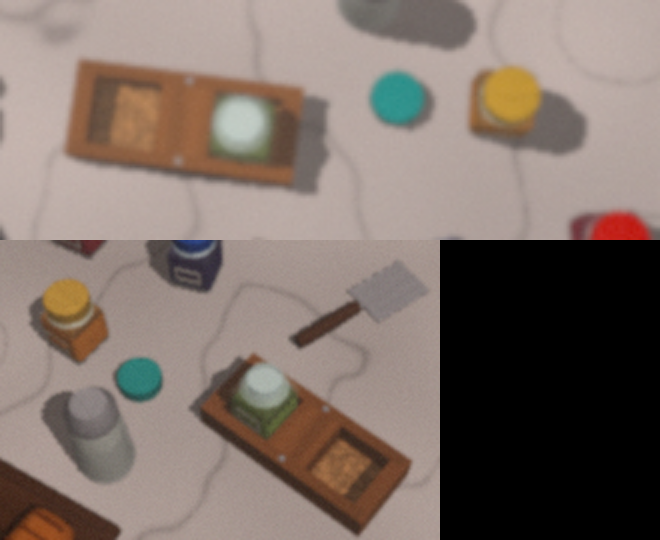

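The crop shows the gold cap on orange jam at about (505,95) in the top half. The teal lid at (398,97) lies loose on the counter and isn't the target. Moving over the jar now, with the fingers closing along the jar's y axis (about 84°).

```bash
python3 -m jog '{"offset":[[0.5,-0.9,0],[0.5,-0.9,0],[0.5,-0.9,0],[0.5,-0.9,0],[0.5,-0.9,0],[0.5,-0.9,0],[0.5,-0.9,0],[0.5,-0.9,0],[0.5,-0.9,0],[0.5,-0.9,0],[0.5,-0.9,0],[0.5,-0.9,0]],"turn":[[0,0,0.25],[0,0,0.25],[0,0,0.25],[0,0,0.25],[0,0,0.25],[0,0,0.25],[0,0,0.25],[0,0,0.25],[0,0,0.25],[0,0,0.25],[0,0,0.25],[0,0,0.25]]}' 100
python3 -m jog '{"offset":[[0.5,-0.9,0],[0.5,-0.9,0],[0.5,-0.9,0],[0.5,-0.9,0],[0.5,-0.9,0],[0.5,-0.9,0],[0.5,-0.9,0],[0.5,-0.9,0],[0.5,-0.9,0],[0,0,0],[0,0,0]],"turn":[[0,0,0],[0,0,0],[0,0,0],[0,0,0],[0,0,0],[0,0,0],[0,0,0],[0,0,0],[0,0,0],[0,0,0],[0,0,0]]}'
cat > y.py <<'E'
from h import *
from scipy.spatial.transform import Rotation as R
s=arm.get_state();m=R.from_quat(s['ee_rot']).as_matrix()
print(s['t'],'tcp',np.array(s['tcp_pos']).round(4),'yaw',np.degrees(np.arctan2(m[1,1],m[0,1])).round(2),'z',m[:,2].round(3),'F',np.round(s['force'],1),'M',np.round(s['wrist_torque'],2),s['finger_gap'],s['gripper_force'],'j',np.round(s['joint_positions'],2))
E
python3 y.py
```

```text
t: 1.1
tcp_pos: [0.4199, 0.1123, 0.1804]
ee_rot: [0.054, 0.999, 0.0, -0.0]
force: [-0.1, 0.1, -0.2]
finger_gap: 0.0939
gripper_force: 0.0
t: 2.02
tcp_pos: [0.5994, -0.2115, 0.1786]
ee_rot: [0.056, 0.998, 0.001, -0.001]
force: [-0.0, -0.1, -0.4]
finger_gap: 0.0938
gripper_force: 0.0
2.0167 tcp [ 0.5994 -0.2115  0.1786] yaw 83.62 z [-0.002  0.001 -1.   ] F [-0.  -0.1 -0.4] M [0.   0.05 0.03] 0.09380374113470655 0.0 j [-0.48  0.34  1.38  0.    1.43 -1.93]
```

```bash
python3 -m jog '{"offset":[[0.14,-0.4,0],[0,0,-0.6],[0,0,-0.6],[0,0,-0.6],[0,0,-0.6],[0,0,-0.6],[0,0,-0.6],[0,0,0],[0,0,0]],"turn":[[0,0,0],[0,0,0],[0,0,0],[0,0,0],[0,0,0],[0,0,0],[0,0,0],[0,0,0],[0,0,0]]}'
python3 y.py
python3 -m jog '{"offset":[[0,0,0],[0,0,0],[0,0,0],[0,0,0],[0,0,0],[0,0,0],[0,0,0],[0,0,0],[0,0,0],[0,0,0]],"turn":[[0,0,0],[0,0,0],[0,0,0],[0,0,0],[0,0,0],[0,0,0],[0,0,0],[0,0,0],[0,0,0],[0,0,0]]}' 0 35
python3 y.py
```

```text
t: 2.77
tcp_pos: [0.6034, -0.2235, 0.0352]
ee_rot: [0.053, 0.999, 0.001, -0.002]
force: [0.8, -0.2, 0.6]
finger_gap: 0.0942
gripper_force: 0.0
2.7667 tcp [ 0.6034 -0.2235  0.0352] yaw 83.87 z [-0.004  0.002 -1.   ] F [ 0.8 -0.2  0.6] M [ 0.02 -0.01 -0.05] 0.094213487377135 0.0 j [-0.49  0.49  1.48  0.    1.18 -1.95]
t: 3.6
tcp_pos: [0.6064, -0.2275, 0.0381]
ee_rot: [0.054, 0.999, -0.001, 0.001]
force: [-0.3, -4.2, 6.9]
finger_gap: 0.0617
gripper_force: 35.0
3.6 tcp [ 0.6064 -0.2275  0.0381] yaw 83.78 z [ 0.003 -0.003 -1.   ] F [-0.3 -4.2  6.9] M [-0.74  0.12  0.02] 0.06165361049193633 35.003365874290466 j [-0.49  0.49  1.47 -0.    1.17 -1.95]
```

```bash
python3 -m jog '{"offset":[[0,0,0.2],[0,0,0.4],[0,0,0.6],[0,0,0.6],[0,0,0.6],[0,0,0.6],[0,0,0.2],[0,0,0]],"turn":[[0,0,0],[0,0,0],[0,0,0],[0,0,0],[0,0,0],[0,0,0],[0,0,0],[0,0,0]]}'
python3 y.py
python3 -m jog '{"offset":[[0,0.4,0],[0,0.8,0],[0,0.9,0],[0,0.9,0],[0,0.9,0],[0,0.9,0],[0,0.9,0],[0,0.9,0],[0,0.9,0],[0,0.9,0],[0,0.8,0],[0,0.4,0]],"turn":[[0,0,0],[0,0,-0.1],[0,0,-0.1],[0,0,-0.1],[0,0,-0.1],[0,0,-0.1],[0,0,-0.1],[0,0,-0.1],[0,0,0],[0,0,0],[0,0,0],[0,0,0]]}'
python3 -m jog '{"offset":[[0,0,0],[0,0,0],[0,0,0],[0,0,0]],"turn":[[0,0,0],[0,0,0],[0,0,0],[0,0,0]]}'
python3 y.py
cat > look.py <<'E'
from m import *
import sys
t=sys.argv[1]
for n in('top','scene'):
    c=cap(n);np.savez(n+t+'.npz',P=c['P'],image=c['image']);save(c,n+t+'.png',s=1.5)
E
python3 look.py 1
```

```text
t: 4.27
tcp_pos: [0.6062, -0.2254, 0.1661]
ee_rot: [0.054, 0.999, 0.0, 0.001]
force: [0.5, -0.7, -4.1]
finger_gap: 0.0616
gripper_force: 35.0
4.2667 tcp [ 0.6062 -0.2254  0.1661] yaw 83.81 z [ 0.003 -0.    -1.   ] F [ 0.5 -0.7 -4.1] M [-0.04 -0.08 -0.02] 0.06160968446627978 34.99658703804016 j [-0.49  0.37  1.37  0.    1.4  -1.95]
t: 5.27
tcp_pos: [0.6014, 0.1635, 0.1607]
ee_rot: [0.077, 0.997, 0.001, -0.004]
force: [0.2, 0.2, -5.4]
finger_gap: 0.0618
gripper_force: 35.0
t: 5.6
tcp_pos: [0.6043, 0.1572, 0.163]
ee_rot: [0.079, 0.997, -0.0, -0.001]
force: [-0.7, 0.1, -4.3]
finger_gap: 0.0615
gripper_force: 35.0
5.6 tcp [0.6043 0.1572 0.163 ] yaw 80.93 z [-0.003 -0.001 -1.   ] F [-0.7  0.1 -4.3] M [ 0.02  0.01 -0.02] 0.061513585031926825 34.99638855457306 j [ 0.12  0.33  1.43 -0.    1.39 -1.3 ]
```

View pics/scene1.png

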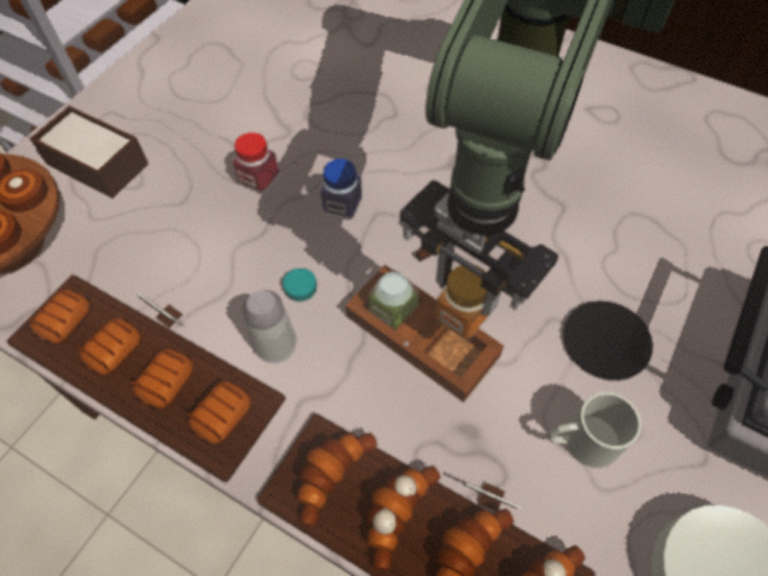

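The jar hangs upright in the fingers, with its cap at (466,285) above the empty pocket at (452,350). I'll measure the offset from jar to pocket in this same view.

Run:
```python
from h import *
a=np.radians(81.05);ey=np.array([np.cos(a),np.sin(a)]);ex=np.array([ey[1],-ey[0]])
o=np.array([.6068,.158])
def pr(P):q=P[...,:2]-o;return q@ex*1000,q@ey*1000,P[...,2]*1000
for n in('scene','top'):
  for t in('0','1'):
    d=np.load(n+t+'.npz');X,Y,Z=pr(d['P']);dx=np.gradient(X,axis=1)
    f=lambda m,V:(np.percentile(V[m],[10,50,90]).round(1),int(m.sum())) if m.sum()>5 else None
    print(n,t)
    print(' st +x face',f((abs(X-50)<7)&(Y>-170)&(Y<45)&(Z>6)&(Z<32),X),'exp 50')
    print(' st +y face',f((abs(Y-55)<7)&(abs(X)<40)&(Z>6)&(Z<32),Y),'exp 55')
    print(' pocket -x wall',f((abs(X+35)<8)&(abs(Y)<28)&(Z>13)&(Z<33),X),'exp -35')
    print(' pocket -y wall',f((abs(Y+35)<8)&(abs(X)<28)&(Z>13)&(Z<33),Y),'exp -35')
    top=(Z>35)&(Z<42)
    rows=[]
    # top face extents
    m=top&(abs(X)<55)&(Y>-190)&(Y<65)
    print(' rim extents x',np.percentile(X[m],[1,99]).round(1),'y',np.percentile(Y[m],[0.5,99.5]).round(1))
    print(' hole by rim: x',[f(top&(abs(Y)<28)&(X<-25)&(X>-60),X),f(top&(abs(Y)<28)&(X>25)&(X<60),X)],'y',[f(top&(abs(X)<28)&(Y<-25)&(Y>-60),Y),f(top&(abs(X)<28)&(Y>25)&(Y<60),Y)])
    if t=='1':
        im=d['image'].astype(int);org=(im[...,0]>im[...,2]*1.8)
        b=(Z>130)&(Z<190)&org
        print(' jar +x face',f(b&(X>18)&(X<42)&(abs(Y)<24),X),'+y',f(b&(Y>22)&(Y<40)&(abs(X)<28),Y), 'z',f(b&(abs(X)<45)&(abs(Y)<45),Z))
        g=(Z>140)&(Z<205)&(X>15)&(X<45)&(abs(Y)<70)
        r=cv2.fitLine(np.stack([X[b&(X>18)&(X<42)&(abs(Y)<24)],Y[b&(X>18)&(X<42)&(abs(Y)<24)]],1).astype(np.float32),cv2.DIST_HUBER,0,.01,.01).ravel();print(' face line',r.round(3))
        c=(Z>208)&(Z<230)&org&(np.hypot(X,Y)<50);print(' cap X,Y',f(c,X),f(c,Y),f(c,Z))
```

```text
scene 0
 st +x face (array([49.7, 50.6, 51.4]), 357) exp 50
 st +y face (array([52.3, 52.6, 52.9]), 57) exp 55
 pocket -x wall (array([-35.1, -34.2, -33.3]), 87) exp -35
 pocket -y wall (array([-37.9, -37.5, -37.1]), 45) exp -35
 rim extents x [-48.9  51.1] y [-181.4   52.5]
 hole by rim: x [(array([-47.4, -40.5, -34.5]), 144), (array([37.5, 44.1, 50.6]), 156)] y [(array([-57.5, -48. , -39.1]), 210), (array([34.6, 42.9, 51.4]), 201)]
scene 1
 st +x face (array([49.8, 50.6, 51.4]), 366) exp 50
 st +y face (array([52.3, 52.6, 52.9]), 59) exp 55
 pocket -x wall (array([-35.1, -34.1, -33.2]), 42) exp -35
 pocket -y wall (array([-38.4, -37.5, -37. ]), 42) exp -35
 rim extents x [-48.2  51. ] y [-181.7   52.5]
 hole by rim: x [(array([-46.7, -41.5, -35.3]), 51), (array([37.4, 44.1, 50.2]), 159)] y [(array([-57.5, -48.1, -39. ]), 171), (array([34.7, 42.9, 50.9]), 204)]
 jar +x face (array([26.2, 27.4, 28.5]), 212) +y (array([23.5, 27.4, 28.2]), 118) z (array([137.8, 165.4, 188.1]), 354)
 face line [ 1.3000e-02 -1.0000e+00  2.7433e+01  1.9560e+00]
 cap X,Y (array([-10.5,   5.7,  21.5]), 493)
[... 259 characters left out ...]
7.8, -41.6, -35.5]), 86), (array([37.3, 43.5, 49.5]), 74)] y [(array([-57.7, -47.7, -35.8]), 131), (array([38.2, 46.6, 53.7]), 94)]
top 1
 st +x face None exp 50
 st +y face None exp 55
 pocket -x wall None exp -35
 pocket -y wall None exp -35
 rim extents x [-49.3  49.3] y [-177.8   55.3]
 hole by rim: x [(array([-47.9, -41.9, -36. ]), 15), None] y [(array([-57.8, -47. , -36.7]), 79), (array([43.8, 50. , 55.3]), 16)]
 jar +x face None +y None z (array([138.8, 175.3, 189.3]), 14)Traceback (most recent call last):
  File "<stdin>", line 25, in <module>
cv2.error: OpenCV(4.12.0) /io/opencv/modules/imgproc/src/linefit.cpp:50: error: (-215:Assertion failed) count > 0 in function 'fitLine2D_wods'
```

```bash
python3 -m jog '{"offset":[[0.1,0,0],[0,0,-0.2],[0,0,-0.4],[0,0,-0.4],[0,0,-0.4],[0,0,-0.4],[0,0,-0.2],[0,0,-0.1],[0,0,-0.1],[0,0,-0.1],[0,0,0],[0,0,0]],"turn":[[0,0,0],[0,0,0],[0,0,0],[0,0,0],[0,0,0],[0,0,0],[0,0,0],[0,0,0],[0,0,0],[0,0,0],[0,0,0],[0,0,0]]}'
python3 y.py
python3 -m jog '{"offset":[[0,0,-0.1],[0,0,-0.1],[0,0,-0.1],[0,0,-0.1],[0,0,-0.1],[0,0,0],[0,0,0],[0,0,0]],"turn":[[0,0,0],[0,0,0],[0,0,0],[0,0,0],[0,0,0],[0,0,0],[0,0,0],[0,0,0]]}'
python3 y.py
```

```text
t: 6.7
tcp_pos: [0.6098, 0.1582, 0.0732]
ee_rot: [0.079, 0.997, 0.0, 0.0]
force: [0.2, 0.3, -5.0]
finger_gap: 0.0615
gripper_force: 35.0
6.7 tcp [0.6098 0.1582 0.0732] yaw 80.99 z [ 0.001  0.    -1.   ] F [ 0.2  0.3 -5. ] M [-0.03  0.    0.05] 0.061459895076022876 34.99649405479431 j [ 0.12  0.42  1.5  -0.    1.22 -1.3 ]
t: 7.37
tcp_pos: [0.6094, 0.1582, 0.0526]
ee_rot: [0.079, 0.997, 0.0, 0.0]
force: [0.7, 0.1, -5.3]
finger_gap: 0.0617
gripper_force: 35.0
7.3667 tcp [0.6094 0.1582 0.0526] yaw 80.99 z [ 0.  0. -1.] F [ 0.7  0.1 -5.3] M [ 0.01 -0.03 -0.01] 0.061709047047462606 34.99647796154022 j [ 0.12  0.44  1.51 -0.    1.19 -1.3 ]
```

```bash
python3 -m jog '{"offset":[[0,0,-0.05],[0,0,-0.05],[0,0,-0.05],[0,0,0],[0,0,0]],"turn":[[0,0,0],[0,0,0],[0,0,0],[0,0,0],[0,0,0]]}'
python3 y.py
python3 -m jog '{"offset":[[0,0,-0.03],[0,0,-0.03],[0,0,0],[0,0,0]],"turn":[[0,0,0],[0,0,0],[0,0,0],[0,0,0]]}'
python3 y.py
```

```text
t: 7.78
tcp_pos: [0.6092, 0.1582, 0.0464]
ee_rot: [0.079, 0.997, -0.0, -0.0]
force: [0.0, 0.5, -6.1]
finger_gap: 0.0612
gripper_force: 35.0
7.7833 tcp [0.6092 0.1582 0.0464] yaw 80.99 z [-0. -0. -1.] F [ 0.   0.5 -6.1] M [ 0.02 -0.01 -0.  ] 0.06123395582225172 34.99648690223694 j [ 0.12  0.45  1.51 -0.    1.18 -1.3 ]
t: 8.12
tcp_pos: [0.6097, 0.1582, 0.0461]
ee_rot: [0.078, 0.997, -0.0, 0.0]
force: [-3.2, -1.1, 5.9]
finger_gap: 0.0616
gripper_force: 35.0
8.1167 tcp [0.6097 0.1582 0.0461] yaw 81.0 z [ 0.001 -0.    -1.   ] F [-3.2 -1.1  5.9] M [-0.15  0.79 -0.  ] 0.06163927366707265 35.00235557556152 j [ 0.12  0.45  1.51 -0.    1.17 -1.3 ]
```

Contact came at TCP z 0.046, which is the grip height of 0.038 plus the 8 mm floor, so the jar is down. Next I release, rise and look.

```bash
python3 -m jog '{"offset":[[0,0,0],[0,0,0],[0,0,0],[0,0,0],[0,0,0],[0,0,0],[0,0,0.2],[0,0,0.5],[0,0,0.8],[0,0,0.8],[0,0,0.8],[0,0,0]],"turn":[[0,0,0],[0,0,0],[0,0,0],[0,0,0],[0,0,0],[0,0,0],[0,0,0],[0,0,0],[0,0,0],[0,0,0],[0,0,0],[0,0,0]]}' 100
python3 -m jog '{"offset":[[0,0,0],[0,0,0],[0,0,0],[0,0,0],[0,0,0],[0,0,0],[0,0,0],[0,0,0],[0,0,0],[0,0,0],[0,0,0],[0,0,0]],"turn":[[0,0,-1],[0,0,-1],[0,0,-1],[0,0,-1],[0,0,-1],[0,0,-1],[0,0,-1],[0,0,-1],[0,0,-1],[0,0,-1],[0,0,-1],[0,0,-1]]}'
python3 -m jog '{"offset":[[0,0,0],[0,0,0],[0,0,0],[0,0,0],[0,0,0],[0,0,0],[0,0,0],[0,0,0],[0,0,0],[0,0,0],[0,0,0],[0,0,0]],"turn":[[0,0,-1],[0,0,-1],[0,0,-1],[0,0,-1],[0,0,-1],[0,0,-1],[0,0,-1],[0,0,-1],[0,0,-1],[0,0,-1],[0,0,0],[0,0,0]]}'
python3 y.py; python3 look.py 2
cat > m2.py <<'E'
from h import *
import sys
t=sys.argv[1]
a=np.radians(81.05);ey=np.array([np.cos(a),np.sin(a)]);ex=np.array([ey[1],-ey[0]]);o=np.array([.6068,.158])
f=lambda m,V:(np.percentile(V[m],[10,50,90]).round(1),int(m.sum())) if m.sum()>5 else None
for n in('scene','top'):
    d=np.load(n+t+'.npz');P=d['P'];q=P[...,:2]-o;X=q@ex*1000;Y=q@ey*1000;Z=P[...,2]*1000
    im=d['image'].astype(int);org=(im[...,0]>im[...,2]*1.8)
    b=(Z>45)&(Z<75)&org
    print(n,'jar +x',f(b&(X>18)&(X<42)&(abs(Y)<24),X),'+y',f(b&(Y>18)&(Y<40)&(abs(X)<28),Y))
    c=(Z>92)&(Z<112)&org&(np.hypot(X,Y)<45);print(' capZ',f(c,Z),'XY circ',[np.round(v,1) for v in cv2.minEnclosingCircle(np.stack([X[c],Y[c]],1).astype(np.float32))] if c.sum()>5 else None)
E
python3 m2.py 2
```

```text
t: 9.12
tcp_pos: [0.6147, 0.159, 0.1776]
ee_rot: [0.078, 0.997, 0.002, 0.008]
force: [0.3, 0.0, -0.0]
finger_gap: 0.0942
gripper_force: 0.0
t: 10.12
tcp_pos: [0.6092, 0.1582, 0.1682]
ee_rot: [0.479, 0.878, 0.0, -0.0]
force: [-0.2, -0.4, -0.4]
finger_gap: 0.0942
gripper_force: 0.0
t: 11.12
tcp_pos: [0.6092, 0.1582, 0.1682]
ee_rot: [0.748, 0.663, 0.0, 0.0]
force: [-0.2, 0.2, 0.4]
finger_gap: 0.0941
gripper_force: 0.0
11.1167 tcp [0.6092 0.1582 0.1682] yaw -6.9 z [ 0.  0. -1.] F [-0.2  0.2  0.4] M [-0.05  0.11 -0.01] 0.09413364275592878 0.0 j [ 0.12  0.33  1.41 -0.    1.4   0.24]
scene jar +x (array([30. , 32. , 33.1]), 108) +y (array([27.9, 29.4, 30. ]), 78)
 capZ (array([100.5, 105.1, 107. ]), 436) XY circ [array([ 1.9, -0.7]), np.float64(28.2)]
top jar +x None +y None
 capZ (array([100.7, 105.4, 107.8]), 28) XY circ [array([  6.4, -17. ]), np.float64(16.5)]
```

View pics/scene2.png

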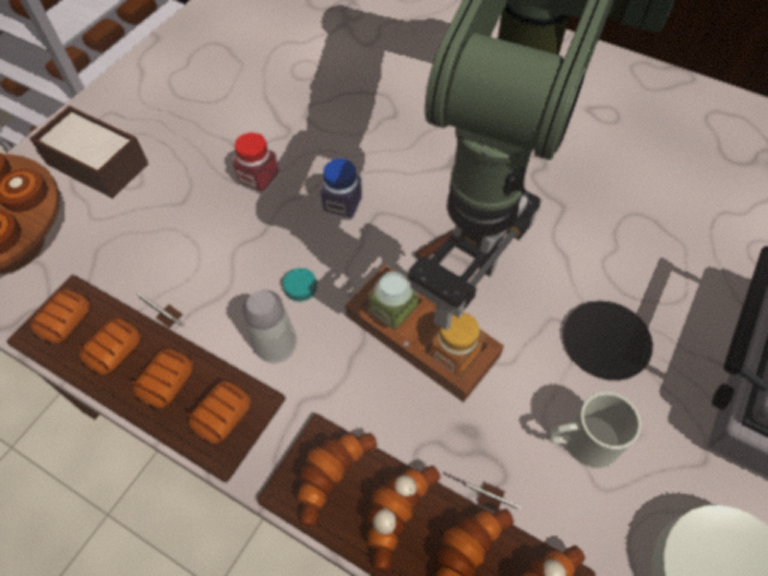

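The jar stands in its pocket with its gold cap at (459,333). The cap top is at 105 mm, so it is fully down and still closed. Next I grip the cap.

```bash
python3 -m jog '{"offset":[[-0.03,0,-0.4],[0,0,-0.5],[0,0,-0.5],[0,0,-0.35],[0,0,-0.2],[0,0,-0.1],[0,0,0],[0,0,0]],"turn":[[0,0,0],[0,0,0],[0,0,0],[0,0,0],[0,0,0],[0,0,0],[0,0,0],[0,0,0]]}'
python3 y.py
python3 -m jog '{"offset":[[0,0,0],[0,0,0],[0,0,0],[0,0,0],[0,0,0],[0,0,0],[0,0,0],[0,0,0],[0,0,0],[0,0,0],[0,0,0],[0,0,0]],"turn":[[0,0,0],[0,0,0],[0,0,0],[0,0,0],[0,0,0],[0,0,0],[0,0,0],[0,0,0],[0,0,0],[0,0,0],[0,0,0],[0,0,0]]}' 0 60
python3 y.py
```

```text
t: 11.88
tcp_pos: [0.6088, 0.1583, 0.0869]
ee_rot: [0.749, 0.663, 0.001, 0.0]
force: [0.1, 0.6, 0.4]
finger_gap: 0.094
gripper_force: 0.0
11.8833 tcp [0.6088 0.1583 0.0869] yaw -7.0 z [ 0.001  0.    -1.   ] F [0.1 0.6 0.4] M [-0.1   0.09 -0.02] 0.09401023158482709 0.0 j [0.12 0.4  1.49 0.   1.25 0.24]
t: 12.88
tcp_pos: [0.6081, 0.1582, 0.0861]
ee_rot: [0.749, 0.663, -0.0, -0.0]
force: [-0.3, -0.1, 0.5]
finger_gap: 0.0176
gripper_force: 0.0
12.8833 tcp [0.6081 0.1582 0.0861] yaw -7.01 z [-0. -0. -1.] F [-0.3 -0.1  0.5] M [-0.07  0.08 -0.02] 0.017645133127259578 0.0 j [ 0.12  0.4   1.49 -0.    1.25  0.24]
```

```bash
python3 look.py 3; python3 y.py
python3 - <<'E'
import cv2
a=cv2.imread('pics/scene3.png');b=cv2.imread('pics/top3.png')
a=cv2.resize(a[180:430,320:620],None,fx=2,fy=2);b=cv2.resize(b[220:360,250:450],None,fx=.9*2*.83,fy=3.57*.5)
cv2.imwrite('pics/z3.png',a)
E
```

```text
12.9833 tcp [0.6081 0.1582 0.0861] yaw -7.01 z [-0. -0. -1.] F [-0.4 -0.  -0.2] M [-0.05  0.09  0.  ] 0.009744632686927546 0.0 j [ 0.12  0.4   1.49 -0.    1.25  0.24]
```

View pics/z3.png

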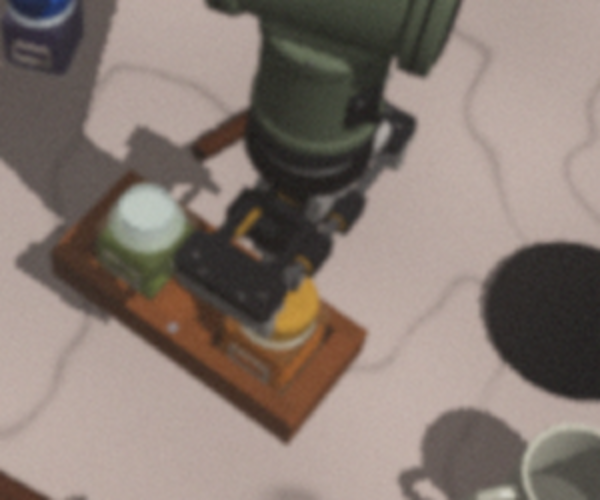

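```bash
python3 m2.py 3
python3 - <<'E'
from h import *
a=np.radians(81.05);ey=np.array([np.cos(a),np.sin(a)]);ex=np.array([ey[1],-ey[0]]);o=np.array([.6068,.158])
for t in '123':
  for n in('scene','top'):
    d=np.load(n+t+'.npz');P=d['P'];q=P[...,:2]-o;X=q@ex*1000;Y=q@ey*1000;Z=P[...,2]*1000
    im=d['image'].astype(int);gray=(im.max(2)-im.min(2)<40)
    for z0 in range(85,270,15):
        m=(Z>z0)&(Z<z0+15)&gray&(np.hypot(X,Y)<110)&(Y>-80)
        if m.sum()>4:print(t,n,z0,int(m.sum()),'X',np.percentile(X[m],[2,50,98]).round(0),'Y',np.percentile(Y[m],[2,50,98]).round(0))
E
```

```text
scene jar +x (array([30.3, 31.9, 33. ]), 103) +y (array([27. , 29.4, 30. ]), 84)
 capZ (array([ 98.4, 105. , 107.1]), 193) XY circ [array([1.3, 8.5]), np.float64(24.5)]
top jar +x None +y None
 capZ None XY circ None
1 scene 130 25 X [-24.  25.  28.] Y [-31. -18.  28.]
1 scene 145 50 X [26. 28. 29.] Y [-31.  -5.  14.]
1 scene 160 33 X [27. 28. 29.] Y [-24.  -1.  16.]
1 scene 175 9 X [11. 27. 28.] Y [-36. -30.   2.]
1 scene 190 108 X [-5.  9. 24.] Y [-44.   2.  40.]
1 scene 205 99 X [-7.  9. 25.] Y [-44. -11.  40.]
1 scene 220 95 X [-29.   7.  10.] Y [-44.  -7.  40.]
1 scene 235 71 X [-5.  9. 10.] Y [-46. -33.  41.]
1 scene 250 37 X [-8.  9. 10.] Y [-44. -37.  36.]
1 scene 265 14 X [-8. -0. 10.] Y [-42. -35. -34.]
1 top 175 5 X [-35. -32. -19.] Y [ 2. 30. 31.]
1 top 190 6 X [-32. -26. -17.] Y [ 4. 28. 29.]
2 scene 85 9 X [27. 28. 30.] Y [-12.  -6.   2.]
2 scene 190 23 X [-47. -43.  64.] Y [-12.   3.  10.]
2 scene 205 66 X [-53.  61.  64.] Y [-8.  5. 11.]
2 scene 220 53 X [-52.  63.  64.] Y [-7.  3. 11.]
2 scene 235 44 X [-44.  63.  64.] Y [-5.  2. 11.]
2 scene 250 5 X [-50. -46. -43.] Y [4. 6. 7.]
2 scene 265 6 X [-56. -49. -44.] Y [6. 6. 7.]
3 scene 115 9 X [-12.  -4.  18.] Y [5. 8. 9.]
3 scene 175 11 X [18. 22. 23.] Y [-9. -4.  9.]
3 scene 205 162 X [-72.  33.  85.] Y [-28.   5.  34.]
3 scene 220 511 X [-71.  21.  89.] Y [-32.  23.  33.]
3 scene 235 381 X [-81.  56.  92.] Y [-27.  12.  35.]
3 scene 250 856 X [-82.  66.  91.] Y [-29.   6.  33.]
3 scene 265 30 X [10. 18. 20.] Y [13. 21. 23.]
3 top 235 90 X [-83. -59.  84.] Y [-29.   7.  29.]
3 top 250 304 X [-82. -60.  86.] Y [-27.   2.  32.]
3 top 265 11 X [-38. -37. -35.] Y [-18.  -1.  12.]
```

Run:
```python
from h import *
a=np.radians(81.05);ey=np.array([np.cos(a),np.sin(a)]);ex=np.array([ey[1],-ey[0]]);o=np.array([.6068,.158])
for t,c in(('2',lambda X,Y,Z:(abs(abs(X)-53)<14)&(abs(Y)<25)&(Z>130)),('3',lambda X,Y,Z:(np.hypot(X,Y)<40)&(Z>108)),('1',lambda X,Y,Z:(abs(abs(Y)-38)<10)&(abs(X)<25)&(Z>130))):
  for n in('scene','top'):
    d=np.load(n+t+'.npz');P=d['P'];q=P[...,:2]-o;X=q@ex*1000;Y=q@ey*1000;Z=P[...,2]*1000
    for z0 in range(105,220,6):
        m=(Z>z0)&(Z<z0+6)&c(X,Y,Z)
        if m.sum()>2:print(t,n,z0,int(m.sum()),'X',np.percentile(X[m],[2,50,98]).round(0),'Y',np.percentile(Y[m],[2,50,98]).round(0),np.median(d['image'][m],0))
```

```text
2 scene 189 3 X [-44. -43.  49.] Y [ 4.  6. 10.] [139. 126. 118.]
2 scene 195 13 X [-45. -43.  59.] Y [-12.   3.  10.] [92. 82. 75.]
2 scene 201 22 X [-49.  60.  64.] Y [-8.  5. 11.] [93.5 82.  60.5]
2 scene 207 29 X [-54.  61.  64.] Y [-8.  5. 11.] [80. 72. 68.]
2 scene 213 26 X [-50.  62.  64.] Y [-8.  4. 11.] [79.5 75.  69.5]
2 scene 219 23 X [-53.  63.  64.] Y [-7.  6. 10.] [80. 76. 71.]
3 scene 105 8 X [-13.  -2.  13.] Y [ 5.  9. 22.] [171.5 130.   60. ]
3 scene 111 4 X [-6. -5. 11.] Y [4. 7. 8.] [109.5  89.   61. ]
3 scene 117 5 X [-13.  -6.  17.] Y [8. 8. 9.] [125. 105.  85.]
3 scene 123 5 X [-12.  -3.  18.] Y [7. 8. 9.] [93. 83. 75.]
3 scene 129 4 X [-7. -5. 10.] Y [8. 8. 9.] [102.   93.5  78.5]
3 scene 177 9 X [18. 22. 23.] Y [-9. -4.  9.] [61. 56. 57.]
3 scene 201 6 X [31. 32. 33.] Y [-11.  -5.   0.] [104.   93.   84.5]
3 scene 207 18 X [-18.  32.  33.] Y [-14.  -4.  30.] [70. 66. 65.]
3 scene 213 35 X [-22.  32.  33.] Y [-18.   4.  33.] [71. 58. 52.]
3 scene 219 49 X [-24.  18.  33.] Y [-15.  20.  33.] [65. 56. 48.]
1 scene 135 5 X [-24. -17.  17.] Y [28. 28. 28.] [174. 153. 142.]
1 scene 141 4 X [-19.  -6.   6.] Y [28. 28. 28.] [159.  128.  109.5]
1 scene 147 5 X [-10.   4.  20.] Y [28. 28. 28.] [157. 112.  80.]
1 scene 159 5 X [-4.  2. 19.] Y [28. 28. 28.] [154.  95.  53.]
1 scene 183 5 X [ 8. 18. 20.] Y [-29.  28.  28.] [154.  93.  47.]
1 scene 189 27 X [ 5. 10. 24.] Y [-40. -31.  32.] [144. 114. 102.]
1 scene 195 28 X [-5.  9. 14.] Y [-43. -31.  40.] [91.  81.5 70.5]
1 scene 201 24 X [-8.  9. 10.] Y [-45.  -1.  40.] [80.5 75.  68.5]
1 scene 207 33 X [-5.  9. 10.] Y [-45. -33.  40.] [83. 77. 73.]
1 scene 213 31 X [-7.  8. 10.] Y [-42. -29.  40.] [76. 72. 66.]
1 scene 219 39 X [-10.   4.  10.] Y [-44. -30.  40.] [79. 73. 65.]
1 top 189 5 X [-25. -19. -17.] Y [28. 30. 31.] [191. 171. 159.]
```

The picture shows the fingers have closed just above the cap, at about (275,300) in the crop. Depth puts the real fingertips about 25 mm above the reported TCP, so nothing was touched. I'll open and go about 24 mm lower.

```bash
python3 -m jog '{"offset":[[0,0,0],[0,0,0],[0,0,0],[0,0,0],[0,0,0],[0,0,0],[0,0,0],[0,0,0],[0,0,0],[0,0,0],[0,0,0],[0,0,0]],"turn":[[0,0,0],[0,0,0],[0,0,0],[0,0,0],[0,0,0],[0,0,0],[0,0,0],[0,0,0],[0,0,0],[0,0,0],[0,0,0],[0,0,0]]}' 100
python3 -m jog '{"offset":[[0,0,-0.1],[0,0,-0.1],[0,0,-0.1],[0,0,-0.1],[0,0,-0.1],[0,0,-0.1],[0,0,0],[0,0,0]],"turn":[[0,0,0],[0,0,0],[0,0,0],[0,0,0],[0,0,0],[0,0,0],[0,0,0],[0,0,0]]}'
python3 y.py;python3 look.py 4; python3 m2.py 4
python3 - <<'E'
from h import *
a=np.radians(81.05);ey=np.array([np.cos(a),np.sin(a)]);ex=np.array([ey[1],-ey[0]]);o=np.array([.6068,.158])
d=np.load('scene4.npz');P=d['P'];q=P[...,:2]-o;X=q@ex*1000;Y=q@ey*1000;Z=P[...,2]*1000
for z0 in range(40,150,4):
    m=(Z>z0)&(Z<z0+4)&(X>40)&(X<75)&(abs(Y)<25)
    if m.sum()>1:print(z0,int(m.sum()),'X',np.percentile(X[m],[2,50,98]).round(0),'Y',np.percentile(Y[m],[2,50,98]).round(0),np.median(d['image'][m],0))
E
```

```text
t: 13.98
tcp_pos: [0.6081, 0.1582, 0.0861]
ee_rot: [0.749, 0.663, -0.0, -0.0]
force: [-0.1, -0.8, 0.7]
finger_gap: 0.0862
gripper_force: 0.0
t: 14.65
tcp_pos: [0.6077, 0.1582, 0.0616]
ee_rot: [0.749, 0.663, -0.0, -0.0]
force: [0.4, -0.1, 0.4]
finger_gap: 0.0938
gripper_force: 0.0
14.65 tcp [0.6077 0.1582 0.0616] yaw -7.01 z [-0.001 -0.    -1.   ] F [ 0.4 -0.1  0.4] M [-0.05  0.07 -0.01] 0.09378411980960745 0.0 j [0.12 0.43 1.51 0.   1.2  0.24]
scene jar +x (array([29.7, 32. , 32.8]), 37) +y (array([27.4, 29.4, 30. ]), 82)
 capZ (array([ 99.6, 104.6, 106.8]), 184) XY circ [array([ 1.7, -0.4]), np.float64(28.4)]
top jar +x None +y None
 capZ None XY circ None
40 6 X [42. 46. 51.] Y [-16.   9.  20.] [114.  68.  45.]
92 2 X [54. 58. 62.] Y [5. 7. 9.] [115.5  92.   78.5]
96 8 X [59. 62. 62.] Y [-8.  3. 10.] [109.5  74.5  59. ]
100 9 X [52. 62. 63.] Y [-8. -0. 10.] [100.  77.  66.]
104 8 X [54. 62. 63.] Y [-4.  6. 10.] [86. 76. 70.]
108 8 X [57. 62. 63.] Y [-5.  5. 10.] [85.  77.  72.5]
112 9 X [54. 62. 63.] Y [-5.  3. 10.] [81. 75. 72.]
116 7 X [61. 62. 63.] Y [-6.  0. 10.] [82. 74. 71.]
120 12 X [59. 62. 63.] Y [-7.  1. 10.] [79.5 73.  70.5]
124 3 X [61. 61. 62.] Y [2. 5. 9.] [78. 76. 70.]
128 6 X [59. 62. 63.] Y [-7. -0. 10.] [79.5 74.5 70.5]
132 8 X [62. 62. 63.] Y [-7.  0. 10.] [77.5 74.  71. ]
```

```bash
python3 -m jog '{"offset":[[-0.04,-0.03,-0.05],[0,0,-0.05],[0,0,0],[0,0,0]],"turn":[[0,0,0],[0,0,0],[0,0,0],[0,0,0]]}'
python3 -m jog '{"offset":[[0,0,0],[0,0,0],[0,0,0],[0,0,0],[0,0,0],[0,0,0],[0,0,0],[0,0,0],[0,0,0],[0,0,0]],"turn":[[0,0,0],[0,0,0],[0,0,0],[0,0,0],[0,0,0],[0,0,0],[0,0,0],[0,0,0],[0,0,0],[0,0,0]]}' 0 60
python3 y.py
```

```text
t: 15.08
tcp_pos: [0.6063, 0.1569, 0.058]
ee_rot: [0.749, 0.663, -0.0, -0.0]
force: [-0.1, -0.1, 0.8]
finger_gap: 0.094
gripper_force: 0.0
t: 15.92
tcp_pos: [0.6063, 0.1571, 0.0581]
ee_rot: [0.749, 0.663, -0.0, -0.0]
force: [-0.4, 0.5, 0.4]
finger_gap: 0.0546
gripper_force: 60.0
15.9167 tcp [0.6063 0.1571 0.0581] yaw -7.0 z [-0.  0. -1.] F [-0.4  0.5  0.4] M [-0.04  0.21  0.01] 0.05462307939372392 60.00019392929971 j [0.12 0.43 1.52 0.   1.19 0.24]
```

The cap is gripped. Now a hard anticlockwise twist, 48° to begin with.

```bash
python3 -m jog '{"offset":[[0,0,0],[0,0,0],[0,0,0],[0,0,0]],"turn":[[0,0,1],[0,0,1],[0,0,1],[0,0,1]]}'
python3 y.py
python3 -m jog '{"offset":[[0,0,0],[0,0,0],[0,0,0],[0,0,0.02],[0,0,0.02],[0,0,0],[0,0,0],[0,0,0],[0,0,0]],"turn":[[0,0,1],[0,0,1],[0,0,1],[0,0,1],[0,0,1],[0,0,1],[0,0,1],[0,0,1],[0,0,0]]}'
python3 y.py
```

```text
t: 16.25
tcp_pos: [0.6063, 0.1565, 0.0582]
ee_rot: [0.649, 0.761, -0.0, -0.0]
force: [-1.0, -0.6, 0.9]
finger_gap: 0.0545
gripper_force: 60.0
16.25 tcp [0.6063 0.1565 0.0582] yaw 9.12 z [-0.001 -0.001 -1.   ] F [-1.  -0.6  0.9] M [-0.24  0.23 -0.35] 0.05446676422428264 60.00072227034252 j [ 0.11  0.43  1.52 -0.    1.2  -0.04]
t: 17.0
tcp_pos: [0.6065, 0.1569, 0.0596]
ee_rot: [0.414, 0.91, -0.0, 0.0]
force: [-0.5, -0.1, 0.0]
finger_gap: 0.0545
gripper_force: 60.0
17.0 tcp [0.6065 0.1569 0.0596] yaw 41.05 z [ 0. -0. -1.] F [-0.5 -0.1  0. ] M [-0.06  0.06  0.01] 0.05445211939161875 59.99877884052694 j [ 0.12  0.43  1.51 -0.    1.2  -0.6 ]
```

The torque rose and then dropped to zero, so the cap is loose. I'll spin on towards the lift-off angle.

```bash
python3 -m jog '{"offset":[[0,0,0],[0,0,0],[0,0,0],[0,0,0],[0,0,0],[0,0,0],[0,0,0],[0,0,0],[0,0,0],[0,0,0],[0,0,0]],"turn":[[0,0,1],[0,0,1],[0,0,1],[0,0,1],[0,0,1],[0,0,1],[0,0,1],[0,0,1],[0,0,1],[0,0,1],[0,0,0]]}'
python3 y.py
python3 -m jog '{"offset":[[0,0,0],[0,0,0],[0,0,0],[0,0,0]],"turn":[[0,0,0.5],[0,0,0.5],[0,0,0],[0,0,0]]}'
python3 y.py
```

```text
t: 17.92
tcp_pos: [0.6066, 0.157, 0.0597]
ee_rot: [0.079, 0.997, 0.0, 0.0]
force: [-0.9, -0.4, 0.3]
finger_gap: 0.0547
gripper_force: 60.0
17.9167 tcp [0.6066 0.157  0.0597] yaw 80.96 z [ 0.  0. -1.] F [-0.9 -0.4  0.3] M [ 0.02 -0.04  0.03] 0.05466201053411092 59.99886928126216 j [ 0.12  0.43  1.51  0.    1.2  -1.3 ]
t: 18.25
tcp_pos: [0.6066, 0.1571, 0.0597]
ee_rot: [0.045, 0.999, 0.0, 0.0]
force: [0.4, 0.3, 0.2]
finger_gap: 0.0547
gripper_force: 60.0
18.25 tcp [0.6066 0.1571 0.0597] yaw 84.83 z [ 0.  0. -1.] F [0.4 0.3 0.2] M [ 0.02 -0.06 -0.  ] 0.05469617901761334 59.99971293378621 j [ 0.12  0.43  1.51  0.    1.2  -1.37]
```

```bash
python3 -m jog '{"offset":[[0,0,0],[0,0,0],[0,0,0]],"turn":[[0,0,0.5],[0,0,0.5],[0,0,0]]}'
python3 y.py
python3 -m jog '{"offset":[[0,0,0.04],[0,0,0.04],[0,0,0],[0,0,0]],"turn":[[0,0,0],[0,0,0],[0,0,0],[0,0,0]]}'
python3 y.py
```

```text
t: 18.5
tcp_pos: [0.6067, 0.1572, 0.0598]
ee_rot: [0.01, 1.0, 0.0, 0.0]
force: [0.9, 0.7, -0.3]
finger_gap: 0.0539
gripper_force: 60.0
18.5 tcp [0.6067 0.1572 0.0598] yaw 88.91 z [ 0.  0. -1.] F [ 0.9  0.7 -0.3] M [ 0.14 -0.08 -0.  ] 0.05391618350698499 59.99935886822641 j [ 0.12  0.43  1.51  0.    1.2  -1.44]
t: 18.83
tcp_pos: [0.6067, 0.1571, 0.0633]
ee_rot: [0.009, 1.0, 0.0, 0.0]
force: [0.9, 0.0, 0.8]
finger_gap: 0.0543
gripper_force: 60.0
18.8333 tcp [0.6067 0.1571 0.0633] yaw 88.95 z [ 0.  0. -1.] F [0.9 0.  0.8] M [ 0.16 -0.09 -0.02] 0.054278527818849794 60.000087758526206 j [ 0.12  0.43  1.51  0.    1.2  -1.44]
```

```bash
python3 -m jog '{"offset":[[0,0,0.1],[0,0,0.2],[0,0,0.4],[0,0,0.6],[0,0,0.6],[0,0,0.3],[0,0,0],[0,0,0]],"turn":[[0,0,0],[0,0,0],[0,0,0],[0,0,0],[0,0,0],[0,0,0],[0,0,0],[0,0,0]]}'
python3 y.py; python3 look.py 5; python3 m2.py 5
```

```text
t: 19.5
tcp_pos: [0.6069, 0.1569, 0.1517]
ee_rot: [0.009, 1.0, 0.0, 0.001]
force: [-0.5, -0.3, -0.4]
finger_gap: 0.0545
gripper_force: 60.0
19.5 tcp [0.6069 0.1569 0.1517] yaw 88.98 z [ 0.002 -0.    -1.   ] F [-0.5 -0.3 -0.4] M [ 0.02  0.01 -0.02] 0.054500356830720305 59.99978584237397 j [ 0.12  0.34  1.44 -0.    1.36 -1.44]
scene jar +x (array([28.4, 31.7, 34.2]), 112) +y (array([24.3, 27.9, 30.8]), 82)
 capZ (array([94.8, 96.9, 99.7]), 239) XY circ [array([-0.5, -2.2]), np.float64(21.6)]
top jar +x None +y None
 capZ None XY circ None
```

View pics/scene5.png

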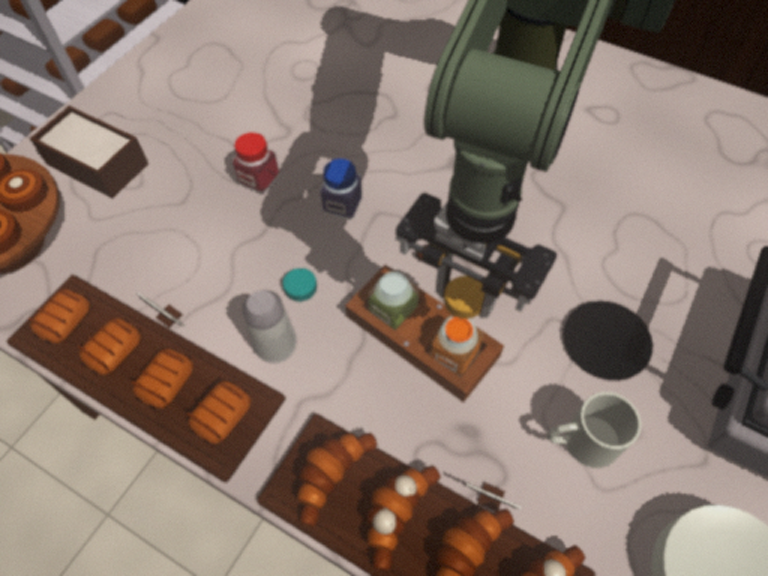

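The jar is open at (459,335), and the gold cap is in the fingers at (463,295). Before moving across I check the cap height and the space around the slate.

Run:
```python
from h import *
d=np.load('scene5.npz');P=d['P'];im=d['image'].astype(int);X,Y,Z=P[...,0],P[...,1],P[...,2]*1000
m=(np.hypot(X-.607,Y-.157)<.045)&(Z>150)&(Z<230)&(im[...,0]>im[...,2]*1.6)&(im[...,0]>60)
print('cap z',np.percentile(Z[m],[1,5,50,95,99]).round(1),m.sum(),np.median(P[m],0).round(4))
for n in('top0','scene0'):
    P=np.load(n+'.npz')['P']
    for x0 in np.arange(.3,.7,.06):
        r=[]
        for y0 in np.arange(.2,.66,.05):
            k=(P[...,0]>=x0)&(P[...,0]<x0+.06)&(P[...,1]>=y0)&(P[...,1]<y0+.05)
            r.append(int(np.nanpercentile(P[...,2][k],98)*1000) if k.sum()>3 else -1)
        print(n,round(x0,2),r)
```

```text
cap z [178.7 183.8 197.2 199.5 201.1] 621 [0.6135 0.1554 0.1972]
top0 0.3 [5, 5, 5, 5, 5, 162, 162, 147, 149, 148]
top0 0.36 [5, 4, 12, 12, 9, 163, 162, 148, 148, 148]
top0 0.42 [4, 10, 13, 13, 11, 162, 162, 148, 149, 150]
top0 0.48 [6, 7, 13, 13, 10, 161, 161, 148, 149, 172]
top0 0.54 [42, 6, 5, 92, 91, 5, 86, 105, 136, 172]
top0 0.6 [42, 6, 63, 94, 94, 6, 22, 54, 54, 6]
top0 0.66 [6, 6, 69, 92, 87, 6, 54, 51, 52, 55]
scene0 0.3 [2, 2, 2, 2, 2, 160, 159, -1, -1, -1]
scene0 0.36 [3, 3, 10, 9, 7, 161, 159, -1, -1, -1]
scene0 0.42 [3, 9, 11, 10, 10, 162, 160, 99, -1, -1]
scene0 0.48 [3, 8, 10, 10, 8, 161, 158, 140, -1, -1]
scene0 0.54 [39, 2, 2, 93, 93, 3, 85, 94, 43, -1]
scene0 0.6 [39, 2, 78, 93, 93, 3, 49, 52, 52, -1]
scene0 0.66 [4, 3, 69, 89, 72, 3, 52, 48, 48, -1]
```

```bash
python3 -m jog '{"offset":[[-0.31,0.41,0],[-0.31,0.41,0],[-0.31,0.41,0],[-0.31,0.41,0],[-0.31,0.41,0],[-0.31,0.41,0],[-0.31,0.41,0],[-0.31,0.41,0],[-0.31,0.41,0],[-0.31,0.41,0],[-0.31,0.41,0],[-0.31,0.41,0]],"turn":[[0,0,-1],[0,0,-1],[0,0,-1],[0,0,-1],[0,0,-1],[0,0,-1],[0,0,-1],[0,0,-1],[0,0,-1],[0,0,-1],[0,0,-1],[0,0,-1]]}'
python3 -m jog '{"offset":[[0,0,0],[0,0,-0.2],[0,0,-0.3],[0,0,-0.3],[0,0,-0.3],[0,0,-0.3],[0,0,-0.3],[0,0,-0.3],[0,0,-0.3],[0,0,-0.2],[0,0,0],[0,0,0]],"turn":[[0,0,-1],[0,0,-1],[0,0,-1],[0,0,-1],[0,0,-1],[0,0,-1],[0,0,-1],[0,0,-1],[0,0,-1],[0,0,-1],[0,0,0],[0,0,0]]}'
python3 y.py; python3 look.py 6
python3 - <<'E'
from h import *
d=np.load('scene6.npz');P=d['P'];im=d['image'].astype(int);X,Y,Z=P[...,0],P[...,1],P[...,2]*1000
m=(np.hypot(X-.458,Y-.355)<.045)&(Z>40)&(Z<130)&(im[...,0]>im[...,2]*1.6)&(im[...,0]>60)
print('cap z',np.percentile(Z[m],[1,5,50,95,99]).round(1),m.sum(),np.median(P[m],0).round(4))
E
```

```text
t: 20.6
tcp_pos: [0.4556, 0.3537, 0.1486]
ee_rot: [0.416, 0.909, -0.002, -0.001]
force: [0.2, 0.6, -0.7]
finger_gap: 0.0545
gripper_force: 60.0
t: 21.6
tcp_pos: [0.456, 0.3528, 0.0488]
ee_rot: [0.7, 0.714, -0.002, -0.001]
force: [1.1, -0.2, 0.7]
finger_gap: 0.0542
gripper_force: 60.0
21.6 tcp [0.456  0.3528 0.0488] yaw 1.09 z [-0.004 -0.002 -1.   ] F [ 1.1 -0.2  0.7] M [-0.03  0.09 -0.02] 0.05419865869699024 59.999894527718425 j [ 0.51  0.35  1.65 -0.    1.14  0.49]
cap z [77.7 77.8 82.  85.6 85.6] 10 [0.4819 0.3667 0.082 ]
```

View pics/scene6.png

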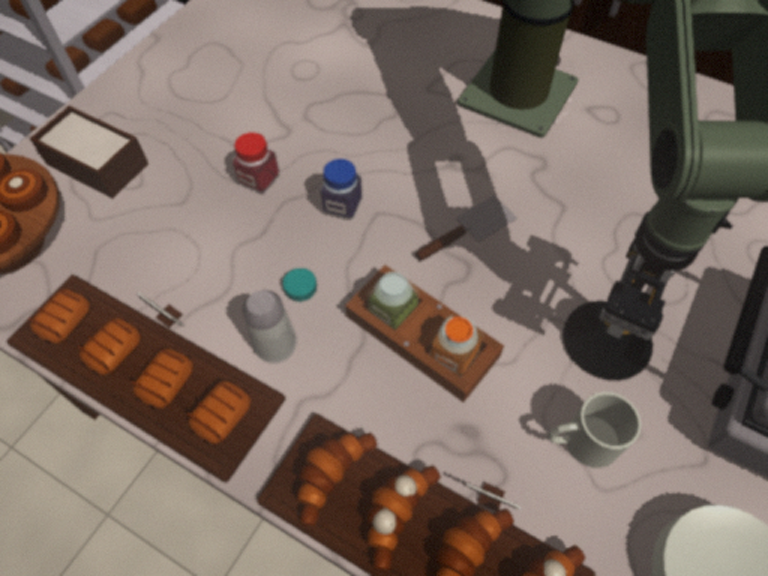

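The gripper is over the slate at about (625,330) and the space around it is clear. I'll lower in steps and watch the force.

```bash
python3 -m jog '{"offset":[[0.05,0.05,-0.2],[0,0,-0.3],[0,0,-0.3],[0,0,-0.3],[0,0,-0.2],[0,0,-0.1],[0,0,-0.05],[0,0,0],[0,0,0],[0,0,0]],"turn":[[0,0,0],[0,0,0],[0,0,0],[0,0,0],[0,0,0],[0,0,0],[0,0,0],[0,0,0],[0,0,0],[0,0,0]]}'
python3 y.py
python3 -m jog '{"offset":[[0,0,-0.05],[0,0,-0.05],[0,0,0],[0,0,0]],"turn":[[0,0,0],[0,0,0],[0,0,0],[0,0,0]]}'
python3 y.py
```

```text
t: 22.53
tcp_pos: [0.4603, 0.3562, -0.0064]
ee_rot: [0.701, 0.713, 0.001, 0.0]
force: [-0.1, -0.0, -0.7]
finger_gap: 0.0542
gripper_force: 60.0
22.5333 tcp [ 0.4603  0.3562 -0.0064] yaw 0.99 z [ 0.001  0.001 -1.   ] F [-0.1 -0.  -0.7] M [-0.04  0.05  0.01] 0.054198489806117245 59.99970640987158 j [0.51 0.44 1.67 0.   1.04 0.49]
t: 22.87
tcp_pos: [0.4596, 0.3557, -0.0112]
ee_rot: [0.701, 0.713, -0.0, -0.0]
force: [0.7, 0.6, -0.5]
finger_gap: 0.0543
gripper_force: 60.0
22.8667 tcp [ 0.4596  0.3557 -0.0112] yaw 0.99 z [-0. -0. -1.] F [ 0.7  0.6 -0.5] M [-0.04  0.03  0.01] 0.054327802651594176 59.999697245657444 j [0.51 0.44 1.67 0.   1.03 0.49]
```

```bash
python3 -m jog '{"offset":[[0,0,-0.04],[0,0,-0.04],[0,0,-0.02],[0,0,0],[0,0,0]],"turn":[[0,0,0],[0,0,0],[0,0,0],[0,0,0],[0,0,0]]}'
python3 y.py
python3 -m jog '{"offset":[[0,0,-0.03],[0,0,-0.03],[0,0,0],[0,0,0]],"turn":[[0,0,0],[0,0,0],[0,0,0],[0,0,0]]}'
python3 y.py
```

```text
t: 23.28
tcp_pos: [0.4596, 0.3557, -0.0152]
ee_rot: [0.701, 0.713, -0.0, -0.0]
force: [0.3, 0.1, 0.0]
finger_gap: 0.0542
gripper_force: 60.0
23.2833 tcp [ 0.4596  0.3557 -0.0152] yaw 0.99 z [-0. -0. -1.] F [0.3 0.1 0. ] M [-0.09  0.06  0.06] 0.05419823107926059 59.99977658037096 j [0.51 0.45 1.67 0.   1.02 0.49]
t: 23.62
tcp_pos: [0.4599, 0.3559, -0.0166]
ee_rot: [0.701, 0.713, 0.0, 0.0]
force: [-2.4, -0.4, 6.0]
finger_gap: 0.0543
gripper_force: 63.0
23.6167 tcp [ 0.4599  0.3559 -0.0166] yaw 0.99 z [ 0.  0. -1.] F [-2.4 -0.4  6. ] M [-0.3   0.42 -0.01] 0.054323663248543666 62.98055680410471 j [ 0.51  0.45  1.67 -0.    1.02  0.49]
```

The cap is touching the slate with about 6 N. I release, rise and move clear for a final look.

```bash
python3 -m jog '{"offset":[[0,0,0.01],[0,0,0],[0,0,0],[0,0,0],[0,0,0],[0,0,0],[0,0,0],[0,0,0.1],[0,0,0.3],[0,0,0.6],[0,0,0.8],[0,0,0.8]],"turn":[[0,0,0],[0,0,0],[0,0,0],[0,0,0],[0,0,0],[0,0,0],[0,0,0],[0,0,0],[0,0,0],[0,0,0],[0,0,0],[0,0,0]]}' 100
python3 -m jog '{"offset":[[0,0,0.8],[-0.2,-0.7,0.2],[-0.2,-0.7,0],[-0.2,-0.7,0],[0,-0.7,0],[0,-0.7,0],[0,-0.7,0],[0,0,0],[0,0,0]],"turn":[[0,0,0],[0,0,0],[0,0,0],[0,0,0],[0,0,0],[0,0,0],[0,0,0],[0,0,0],[0,0,0]]}'
python3 y.py; python3 look.py 7; python3 m2.py 7
python3 - <<'E'
from h import *
for n in('scene7','top7'):
    d=np.load(n+'.npz');P=d['P'];im=d['image'].astype(int);X,Y,Z=P[...,0],P[...,1],P[...,2]*1000
    m=(np.hypot(X-.458,Y-.355)<.07)&(Z>20)&(Z<45)
    q=P[m]
    if len(q)>5:
        A=np.c_[q[:,:2],np.ones(len(q))];k=np.linalg.lstsq(A,q[:,2],rcond=None)[0]
        print(n,'cap',cv2.minEnclosingCircle(q[:,:2].astype(np.float32)),np.percentile(Z[m],[5,50,95]),'tilt',k[:2])
E
```

```text
t: 24.62
tcp_pos: [0.4573, 0.3549, 0.0869]
ee_rot: [0.701, 0.713, -0.002, -0.001]
force: [0.2, -0.1, 0.0]
finger_gap: 0.0938
gripper_force: 0.0
t: 25.37
tcp_pos: [0.4349, 0.1871, 0.1271]
ee_rot: [0.702, 0.712, -0.0, -0.001]
force: [0.5, 0.4, 0.2]
finger_gap: 0.0941
gripper_force: 0.0
25.3667 tcp [0.4349 0.1871 0.1271] yaw 0.84 z [-0.001  0.    -1.   ] F [0.5 0.4 0.2] M [-0.07  0.04 -0.05] 0.0941102619891759 0.0 j [0.22 0.04 1.84 0.   1.26 0.21]
scene jar +x (array([28.2, 31.6, 34.3]), 113) +y (array([24.4, 27.7, 30.5]), 86)
 capZ (array([94.7, 97.2, 99.8]), 245) XY circ [array([-0.9, -2.8]), np.float64(22.0)]
top jar +x None +y None
 capZ (array([ 94.1,  97.4, 100.8]), 135) XY circ [array([1. , 1.2]), np.float64(19.8)]
scene7 cap ((0.46308284997940063, 0.3557252883911133), 0.02863389626145363) [22.7943698  27.59022685 30.14688592] tilt [-0.03740683  0.00321793]
```

View pics/scene7.png

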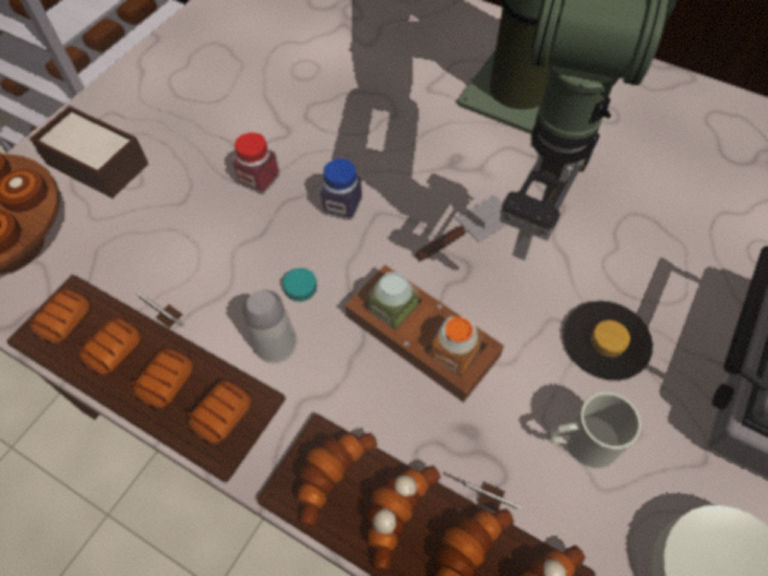

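The cap lies flat, top up, near the slate's centre at (612,339). The open jar stands in its pocket at (459,335), and the other things look undisturbed. Handing in.

```bash
python3 -c "
from station import workorder
print(workorder.sign_off())"
```

```text
the job is handed in; nothing more can be done
None
```

I handed the job in at about 25 s: the apricot jar stands open in its pocket, its cap lies flat and top up on the slate about 5 mm from centre, and nothing else looks moved; sign-off returned no verdict.

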